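# Check a rail's tongue on the probe gauge

## Robot

A 6-joint arm with a two-finger parallel gripper is mounted at the origin on the work surface. World frame = base frame: x ahead of the robot, y to its left, z up, the work surface at z = 0. Lengths are in m, angles in rad, forces in N, time in s.
With the tool pointing down it reaches from about 0.25 to 0.8 m from the base axis. Payload 8.5 kg.
Tool frame: the origin (TCP) lies at the very end of the fingers, on their centre line; the grasp point (between the pads) lies 19 mm behind it; z points along the fingers, y is the direction in which the jaws open and shut (so a half turn about z gives the same grasp; the last joint's range is limited). The gripper opens to 85 mm and grips with 20 to 120 N. Pads are 22 mm wide; open, the fingers measure 114 mm over their backs; the gripper's body (76 mm by 85 mm) begins 54 mm behind the grasp point. The pads swing forward as they close: fully open they stand 13 mm farther back than shut.
Start: joints at [0, 0.238, -0.013, 1.319, 0, 1.571], TCP at [0.525, -0, 0.202] pointing down, gripper open.
Joint ranges: [-2.66, 2.66], [-1.03, 1.9], [-1.14, 1.46], [-1.82, 2.27], [-1.45, 1.34], [-3.14, 3.14]. Speed limits (rad/s): [2.22, 2.22, 2.79, 3.14, 3.14, 3.14].

## Interface

Orientations are given as a unit quaternion [x, y, z, w].
In Python, from cell import manip gives the robot as it stands. Calls block until the motion is done:
- manip.movep(position, orientation): joint-space move of the TCP to a pose.
- manip.servo_line(position, frame=None, speed=0.15, force_limit=None): straight line of the TCP; frame=None keeps the orientation; speed is the mean speed in m/s. With force_limit (N) it stops when the force on the tool has changed by that much, and returns True; else False.
- manip.goto_joints(angles): joint-space move.
- manip.grip(opening, grip_force=None): finger opening in m; grip_force is the grip in N (None keeps the last); returns when the fingers have stopped.
- manip.pause(seconds).
- manip.ik(position, orientation): joint angles nearest the present ones, or None.
- manip.sense(): the state.
- manip.grab_frame(name): name is "scene" or "side" or "wrist"; returns a dict with "image" (384x512x3 uint8, red, green, blue), "z_map" (384x512 float32, m along the optical axis (not along the pixel's ray), 0 where there is no reading), "fx", "fy", "cx", "cy" (pixels), "cam_to_world" (4x4, takes a point from camera to world coordinates); the wrist camera has in their place "T_tool_cam" (4x4, takes a point from camera to tool coordinates, whose origin is the TCP and whose axes are the flange's). Camera axes: x right, y down, z forward; pixel columns grow to the right and rows downward; lengths in m; the calibration is good to about 2 mm. A picture is of the moment at which its call begins: read the wrist's pose just before it.
A pose or a line that the arm cannot do raises manip.PlanningError and nothing moves.
- manip.close_job(): hands the job in, once; it reports no verdict.
The state is a dict: "clock": time; "joint_positions": joint angles; "qvel": joint speeds; "joint_efforts": joint torques, N m; "tool_pos": TCP position; "tool_rot": TCP orientation; "contact_force": force on the tool from outside, world axes, zero at the start; "moment": the same for the moment, N m; "opening": finger opening in m.
Only numpy, scipy, OpenCV 4.12 (cv2) and the standard library are available. Lean on these libraries where they do the work, as an engineer would, in place of code of your own. Each camera call takes 0.05 s, during which the arm holds its last target. There are 200 camera calls.

## Task

Measure the tongue of the tongued maple rail on the bench gauge: wake the readout by pressing its round key right down, then, while the gauge's probe is still free, zero it by pressing its long bar key right down, leaving the two square keys alone. Then lay the rail flat on the gauge's bed beside the fence and push it, tongue first, against the sprung probe until both shoulders sit squarely on the hard stop, firmly but without forcing it. Keep pressing it there so that the reading stays steady: the program finishes while still holding the rail against the stop, and the other things on the bench stay where they are.

Things in the scene. Friction and masses are not known exactly. Their poses are not given: they have to be found in the camera images.
- rail: maple rail with a tongue cut on one end only: body 180 long x 44 wide x 22 thick, lying flat on the bench, 90 to 190 g. Origin at the centre of the 180 mm body's underside; x runs along it towards the tongue end, z up
- rail_shoulder (a point): centre of the bottom edge of the rail's shoulder face (the 44 x 22 end face from which the tongue sticks out), 90 mm from the rail's origin along its x. Same axes as the rail
- rail_tongue (a point): centre of the tongue's end face. The tongue is 18 long x 16 wide x 10 thick, centred in width and thickness (11 mm above the rail's underside), so there is a 14 mm shoulder on each side
- gauge: tongue gauge, fixed: aluminium bed plate 320 x 100 x 12, origin at the centre of its underside, z up, bed top 12 mm above the bench. Its x runs along the bed in the pushing direction (away from the robot). Behind the stop the probe's barrel and black sender stand up to 84 mm above the bench, 90 to 162 mm beyond the origin
- gauge_fence (a point): middle of the fence's inner face at the bed: a steel fence 16 mm above the bed on the gauge's +y side, inner face at gauge y = +26 mm, over the last 66 mm before the stop, plus a 16 mm flared end. Elsewhere the bed is clear: a rail can be lowered from above with its shoulder 30 mm or more short of the stop, or farther back, and slid in. Same axes as the gauge
- gauge_stop (a point): on the bed's top surface in the plane of the stop face, in the middle of the slot, 60 mm along gauge x from the gauge's origin, 12 mm above the bench. Same axes as the gauge. When a rail is home, its point rail_shoulder is here (a rail centred on the slot runs 4 mm clear of the fence)
- stop: the hard stop: two dark steel blocks standing 34 mm above the bed, with a 26 mm wide open-topped slot between them (gauge y from -13 to +13 mm); their faces towards the robot are the stop face. Origin at the gauge's origin. The tongue goes through the slot, the shoulders meet the blocks
- probe (a joint): travel of the sprung probe, a horizontal steel plunger with a 13 mm round tip in the slot, 11 mm above the bed: 0 = free, tip level with the stop face; grows as it is pushed in along gauge x, 0.018 m with the rail's shoulders on the stop, 0.025 m is its end of travel. Spring 3 N at the start, 9.3 N at 0.018 m: it pushes a rail back out when let go
- console: readout console, 160 deep x 210 wide, face sloping up away from the robot by 10 degrees (32 mm high in front, 60 at the back), fixed. Origin at the centre of its underside, x away from the robot, y to the left, z up. Display window on the far half, a row of four plain black keys on the near half, from left (+y) to right: round, square, square, long bar. Keys stand 8 mm above the face
- on_key (a joint): round key (24 mm across) at the left end of the row, wakes the readout: value 0 = up, grows as it is pressed, 0.005 m = fully down; spring 1.5 N at the start of travel, 4.5 N fully down; it springs back
- on_key_top (a point): centre of the top of that key, about 46 mm above the bench (top face slopes 10 degrees, the side away from the robot higher); z is the outward normal of the console's face, the key moves along -z
- zero_key (a joint): long bar key (44 x 18, long side across the console) at the right end of the row, zeroes the readout: value 0 = up, grows as it is pressed, 0.005 m = fully down; spring 1.5 N at the start of travel, 4.5 N fully down; it springs back
- zero_key_top (a point): centre of the top of that key, about 46 mm above the bench (top face slopes 10 degrees, the side away from the robot higher); z is the outward normal of the console's face, the key moves along -z
- left_square_key (a joint): square key (18 mm) next to the round one, 48 mm from it centre to centre, not to be pressed: value 0 = up, grows as it is pressed, 0.005 m = fully down; spring 1.5 N at the start of travel, 4.5 N fully down; it springs back
- left_square_key_top (a point): centre of the top of that key, about 46 mm above the bench (top face slopes 10 degrees, the side away from the robot higher); z is the outward normal of the console's face, the key moves along -z
- right_square_key (a joint): square key (18 mm) next to the bar key, 47 mm from it centre to centre, not to be pressed: value 0 = up, grows as it is pressed, 0.005 m = fully down; spring 1.5 N at the start of travel, 4.5 N fully down; it springs back
- right_square_key_top (a point): centre of the top of that key, about 46 mm above the bench (top face slopes 10 degrees, the side away from the robot higher); z is the outward normal of the console's face, the key moves along -z
- strip: plain sawn strip of the same maple, 198 x 44 x 22, square at both ends: not the rail. Origin at the centre of its underside, x along it. Bystander
- chisel: chisel, 250 long, black handle. Origin at the centre of its underside. Bystander
- sanding_block: cork sanding block with yellow abrasive, 110 x 66 x 31. Origin at the centre of its underside. Bystander
- glue: white glue bottle, 60 across and 170 tall, standing. Origin at the centre of its underside. Bystander
- try_square: try square, 100 mm dark wood stock with a 170 mm steel blade at right angles, 14 high. Origin at the underside of the stock's centre. Bystander
- pencil: flat carpenter's pencil, 170 x 14 x 8. Origin at the centre of its underside. Bystander

How it is judged:
On the way, in this order (a step that is already met when the one before it is completed fails the run):
1. the round key is pressed right down, the bar key up (value of joint on_key above 0.0035 m and value of joint zero_key below 0.0015 m), for 0.05 s.
2. the bar key is pressed right down, the round key up and the probe free (value of joint zero_key above 0.0035 m and value of joint each of on_key, probe below 0.0015 m), for 0.05 s.
3. the rail lies flat and square on the bed, its shoulders on the stop and the probe pushed in by the tongue, held by the gripper for half a second (value of joint probe between 0.0165 and 0.0195 m and x of rail_shoulder in the frame of gauge_stop between -0.002 and 0.002 m and y of rail_shoulder in the frame of gauge_stop between -0.0075 and 0.0065 m and z of rail_shoulder in the frame of gauge_stop between -0.003 and 0.004 m and angle between the x axis of rail and the x axis of gauge, either way round below 0.04 rad and angle between rail's own z axis and vertical below 0.05 rad and contact force between rail and stop above 1.5 N and contact force between the fingers and rail above 5 N), for 0.5 s.
At the end, for the whole second after the job is handed in: the fingers still hold the rail (over 5 N), shoulders within 2 mm of the stop and pressing it (over 1.5 N), square within 0.04 rad, flat on the bed (4 mm, 0.05 rad), tongue in the slot, probe pushed in 16.5 to 19.5 mm, rail at rest, both keys up (all of step 3 and linear speed of rail below 0.01 m/s and value of joint each of on_key, zero_key below 0.0015 m); the arm keeps its last pose, push and grip.
It fails at once if a square key is pressed (value of joint any of left_square_key, right_square_key above 0.0025 m).
It fails at once if the rail is forced onto the stop with more than 60 N (contact force between rail and stop above 60 N).
It fails at once if something else on the bench is moved by more than 20 mm (distance of any of strip, chisel, sanding_block, glue, try_square, pencil from where it was at the start of the episode above 0.02 m).
It also fails if it takes over 72 s, if anything falls off the work surface, if the arm or the gripper's body presses on something with over 40 N, if the wrist force passes 120 N, or if a joint passes its speed limit or range.

## Working session

There is one attempt and no reset: what is moved stays moved. The work goes in short steps, each a Python script; the robot and the scene stay as the last script left them, time stands still between calls to the robot, and variables do not carry over. Pictures are saved under pics/ and viewed, about 8 in all and at most 12, crops included, and the job is handed in when it is done.

```bash
ls; mkdir -p pics; cat > h.py <<'E'
import numpy as np, cv2
from cell import manip
from scipy.spatial.transform import Rotation as R
def grab(n):
    s=manip.sense(); f=manip.grab_frame(n)
    if n=="wrist":
        T=np.eye(4);T[:3,:3]=R.from_quat(s["tool_rot"]).as_matrix();T[:3,3]=s["tool_pos"]
        f["cam_to_world"]=T@f["T_tool_cam"]
    return f
def cloud(f):
    z=f["z_map"];v,u=np.indices(z.shape)
    P=np.stack([(u-f["cx"])/f["fx"]*z,(v-f["cy"])/f["fy"]*z,z,np.ones_like(z)],-1)@f["cam_to_world"].T
    P=P[...,:3];P[z==0]=np.nan;return P
def save(name,f): cv2.imwrite("pics/"+name+".png",f["image"][...,::-1])
def pix(f,p):
    c=np.linalg.inv(f["cam_to_world"])@np.r_[p,1];return c[0]/c[2]*f["fx"]+f["cx"],c[1]/c[2]*f["fy"]+f["cy"]
def down(yaw):  # tool z down, tool y (jaws) at angle yaw+90deg from world x
    c,s=np.cos(yaw),np.sin(yaw)
    return R.from_matrix(np.array([[-c,-s,0],[-s,c,0],[0,0,-1.]]).T if 0 else np.column_stack([[c,s,0],[s,-c,0],[0,0,-1]])).as_quat()
E
python3 - <<'E'
from h import *
s=manip.sense();print(s)
for n in("scene","side"):
    f=grab(n);save(n,f);np.save(n+"_P.npy",cloud(f));print(f["cam_to_world"],f["fx"])
a=cv2.imread("pics/scene.png");b=cv2.imread("pics/side.png")
E
```

```text
pics
{'clock': 0.0, 'joint_positions': array([-3.24211118e-05,  2.38778316e-01, -1.42201100e-02,  1.31918650e+00,
       -7.33524439e-06,  1.57079443e+00]), 'qvel': array([-0.00015929,  0.00088185,  0.00035239, -0.00127764,  0.00022579,
       -0.00013449]), 'joint_efforts': array([ 1.29771975e-03, -5.38790166e+01,  3.46437156e+01,  1.83730113e-02,
        1.69192181e-04,  6.54446694e-05]), 'tool_pos': array([ 5.24566800e-01, -1.94738815e-05,  2.01192228e-01]), 'tool_rot': array([ 7.07117400e-01,  7.07095821e-01, -4.93528650e-04, -4.88358700e-04]), 'contact_force': array([ 0.1315501 , -0.93778623,  0.42069193]), 'moment': array([-0.02295341, -0.02417225,  0.00732387]), 'opening': 0.08546387396118779}
[[ 0.8743313   0.35366544 -0.33236357  0.97554735]
 [ 0.48517138 -0.65441126  0.57996089 -0.81374102]
 [-0.01239034 -0.66833125 -0.7437606   1.04842878]
 [ 0.          0.          0.          1.        ]] 445.0799368371111
[[-0.98929245 -0.10467935  0.10169895  0.39530678]
 [-0.14493062  0.62254168 -0.7690494   1.09162252]
 [ 0.01719176 -0.77555406 -0.63104703  1.001255  ]
 [ 0.          0.          0.          1.        ]] 470.79172717967356
```

View pics/scene.png

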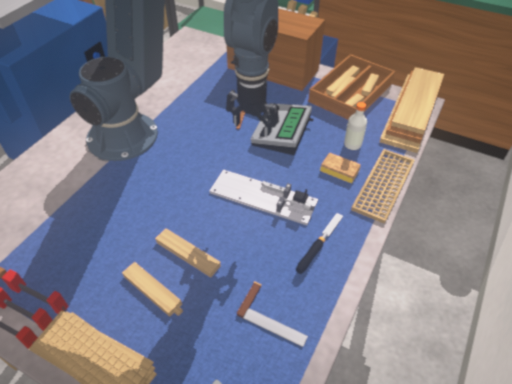

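View pics/side.png

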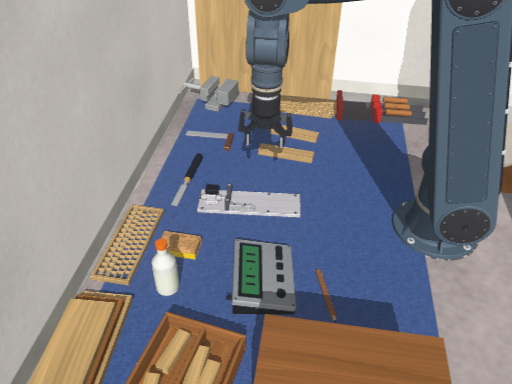

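The scene view shows two maple pieces, at (152,290), with what looks like a tongue at its right end, and at (187,252). The gauge is at (265,197) with its stop to the right, and the console is at (280,127). In the side view the console keys run in a column at (280,250), (280,265), (281,281) and (281,297). Next I'll measure these points.

```bash
python3 - <<'E'
from h import *
np.set_printoptions(precision=3,suppress=True)
for n,pts in(("side",[(280,251),(280,266),(281,281),(281,297),(240,243),(290,243),(238,304),(295,303),(201,194),(300,194),(198,212),(300,215),(229,190),(326,295)]),("scene",[(124,268),(137,265),(182,306),(157,236),(218,270),(152,288),(187,250),(222,174),(212,190),(316,203),(306,220)])):
    P=np.load(n+"_P.npy")
    for u,v in pts: print(n,u,v,P[v,u])
# maple segmentation from scene
f=grab("scene");P=cloud(f);hsv=cv2.cvtColor(f["image"],cv2.COLOR_RGB2HSV)
m=(P[...,2]>.013)&(P[...,2]<.03)&(hsv[...,0]>8)&(hsv[...,0]<28)&(hsv[...,1]>60)
m[:, :110]=0;m[:220]=0;m[325:]=0;m[:,225:]=0
k,l,st,c=cv2.connectedComponentsWithStats(m.astype(np.uint8))
for i in range(1,k):
    if st[i,4]<100: continue
    q=P[l==i];r=cv2.minAreaRect(q[:,:2].astype(np.float32)*1000);print(st[i],r,np.median(q[:,2]))
img=cv2.resize(f["image"][220:330,100:240],None,fx=5,fy=5,interpolation=2);cv2.imwrite("pics/crop.png",img[...,::-1])
E
```

```text
side 280 251 [0.447 0.212 0.044]
side 280 266 [0.441 0.265 0.044]
side 281 281 [0.433 0.31  0.039]
side 281 297 [0.428 0.361 0.04 ]
side 240 243 [0.558 0.211 0.056]
side 290 243 [ 0.424  0.133 -0.004]
side 238 304 [0.529 0.402 0.045]
side 295 303 [ 0.392  0.344 -0.   ]
side 201 194 [ 0.721 -0.003  0.028]
side 300 194 [ 0.412 -0.086  0.001]
side 198 212 [0.719 0.052 0.002]
side 300 215 [ 0.404  0.006 -0.006]
side 229 190 [ 0.633 -0.018  0.044]
side 326 295 [0.314 0.309 0.005]
scene 124 268 [ 0.356 -0.42   0.002]
scene 137 265 [ 0.392 -0.403  0.021]
scene 182 306 [ 0.559 -0.437  0.002]
scene 157 236 [ 0.371 -0.291  0.002]
scene 218 270 [ 0.584 -0.303  0.002]
scene 152 288 [ 0.47  -0.44   0.022]
scene 187 250 [ 0.484 -0.3    0.023]
scene 222 174 [ 0.414 -0.001  0.014]
scene 212 190 [ 0.422 -0.073  0.013]
scene 316 203 [0.727 0.029 0.017]
scene 306 220 [ 0.726 -0.04   0.011]
[ 156  229   64   46 1020] ((483.3522033691406, -299.5019836425781), (45.264976501464844, 197.75941467285156), 83.8904800415039) 0.022346959434594416
[ 123  263   59   52 1116] ((472.1860656738281, -439.09356689453125), (43.461978912353516, 199.05467224121094), 79.16856384277344) 0.02231741184770164
```

View pics/crop.png

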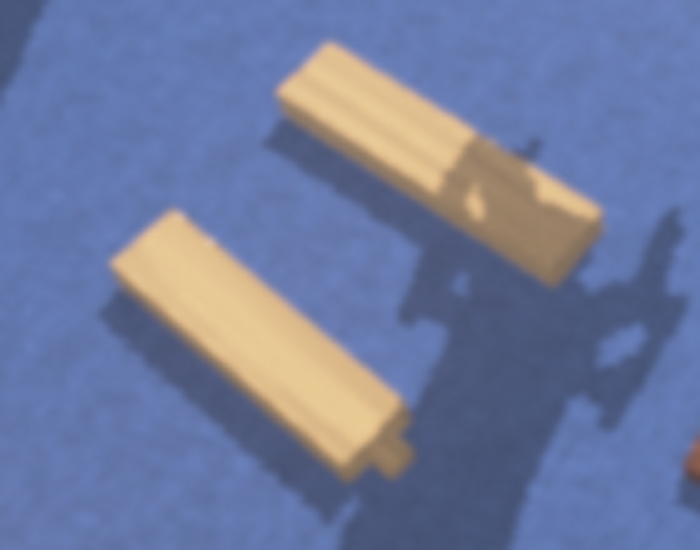

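The rail is the lower-left piece in the scene view. Its tongue faces +x, at about crop pixel (395,455). The upper piece is the plain strip. Next come close wrist looks above the console and the gauge.

```bash
python3 - <<'E'
from h import *
np.set_printoptions(precision=3,suppress=True)
q=down(np.pi/2)
manip.grip(0.0,30)
f=grab("wrist");print(f["T_tool_cam"],f["fx"])
manip.movep([0.43,0.29,0.30],q)
manip.pause(.3)
a=grab("wrist");np.save("wc_P.npy",cloud(a));np.save("wc_T.npy",a["cam_to_world"])
manip.movep([0.52,-0.02,0.33],q)
manip.pause(.3)
b=grab("wrist");np.save("wg_P.npy",cloud(b))
cv2.imwrite("pics/w1.png",a["image"][...,::-1]);cv2.imwrite("pics/w2.png",b["image"][...,::-1])
print(manip.sense()["joint_positions"],manip.sense()["clock"],manip.sense()["opening"])
# gauge bed plane fit from scene and wrist
for nm,ff in(("scene",grab("scene")),("wrist",b)):
    P=cloud(ff);im=ff["image"].astype(int)
    m=(P[...,2]>.006)&(P[...,2]<.018)&(P[...,0]>.38)&(P[...,0]<.76)&(P[...,1]>-.13)&(P[...,1]<.08)&(im.min(-1)>120)
    print(nm,m.sum(),cv2.minAreaRect((P[m][:,:2]*1000).astype(np.float32)),np.median(P[m][:,2]))
E
python3 -c "
import cv2,numpy as np
a=cv2.imread('pics/w1.png');b=cv2.imread('pics/w2.png');cv2.imwrite('pics/w12.png',cv2.resize(np.vstack([a,b]),None,fx=.78,fy=.78))"
```

```text
[[ 0.001 -0.949 -0.316  0.081]
 [ 1.     0.001  0.    -0.   ]
 [ 0.    -0.316  0.949 -0.173]
 [ 0.     0.     0.     1.   ]] 296.7156881290696
[-0.037  0.223  0.291  1.639  0.     1.533] 4.1167 0.00018018656625355824
scene 2090 ((566.8803100585938, -10.369606018066406), (327.21484375, 114.39645385742188), 5.872455596923828) 0.012716662450180105
wrist 9505 ((569.2785034179688, -14.677070617675781), (320.0707092285156, 100.20712280273438), 5.254929065704346) 0.012464805036083382
```

View pics/w12.png

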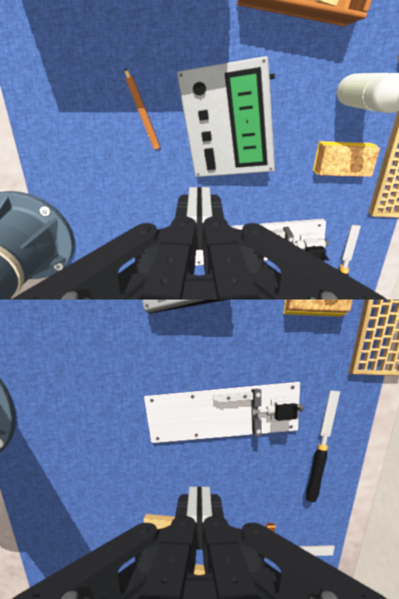

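The upper picture shows the console with its keys in 78% picture pixels: round (199,88), squares (203,115) and (207,136), bar (210,159). The lower one shows the gauge with its stop at (256,410). The gauge fit gives 320 x 100.2 mm, which matches the given size. Next I'll find the keys from the depth map.

```bash
python3 - <<'E'
from h import *
np.set_printoptions(precision=4,suppress=True)
P=np.load("wc_P.npy");im=cv2.imread("pics/w1.png").astype(int)
m=((im.max(-1)<80)).astype(np.uint8)
k,l,st,c=cv2.connectedComponentsWithStats(m)
for i in range(1,k):
    if 40<st[i,4]<1500 and 230<c[i][0]<290 and 90<c[i][1]<225:
        Q=P[l==i]; Q=Q[Q[:,2]>np.nanmedian(Q[:,2])-.006]; print(c[i]/1,st[i],np.median(Q,0),(Q.max(0)+Q.min(0))/2,cv2.minAreaRect((Q[:,:2]*1000).astype(np.float32)))
# console face fit
g=(P[...,2]>.02)&(P[...,2]<.075)&(P[...,0]>.36)&(P[...,0]<.62)&(P[...,1]>.15)&(P[...,1]<.45)
g=g.astype(np.uint8);k,l,st,c=cv2.connectedComponentsWithStats(g);i=1+np.argmax(st[1:,4])
print(cv2.minAreaRect((P[l==i][:,:2]*1000).astype(np.float32)))
E
```

```text
[255.2222 113.1528] [247 105  17  17 216] [0.4298 0.3494 0.0473] [0.4298 0.3493 0.047 ] ((429.9295349121094, 349.0400695800781), (22.25983238220215, 21.127229690551758), 26.401275634765625)
[260.4141 147.5156] [255 142  12  12 128] [0.437  0.3013 0.0473] [0.4377 0.3016 0.047 ] ((437.5219421386719, 301.7159118652344), (15.809531211853027, 16.061506271362305), 3.3324902057647705)
[264.4344 174.6393] [259 169  12  12 122] [0.4444 0.2613 0.0472] [0.4437 0.2616 0.0472] ((443.6950988769531, 261.5234680175781), (15.593724250793457, 17.033906936645508), 8.991926193237305)
[268.9275 203.8768] [263 191  13  27 276] [0.451  0.2159 0.0473] [0.4511 0.2151 0.0474] ((450.838623046875, 215.34991455078125), (15.737531661987305, 44.05902862548828), 9.3020658493042)
((491.5759582519531, 288.2587890625), (174.72006225585938, 209.2223358154297), 8.865486145019531)
```

```bash
cat > press.py <<'E'
from h import *
np.set_printoptions(precision=4,suppress=True)
yaw=np.radians(8.95);ya=np.array([-np.sin(yaw),np.cos(yaw),0])
T=R.from_rotvec(-np.radians(10)*ya);n=T.apply([0,0,1]);q=(T*R.from_quat(down(np.pi/2+yaw))).as_quat()
def press(p):
    p=np.array(p);manip.movep(p+n*.05,q);manip.servo_line(p+n*.008,speed=.08)
    manip.pause(.2);f0=manip.sense()["contact_force"]
    r=manip.servo_line(p-n*.009,speed=.015,force_limit=9)
    manip.pause(.15);s=manip.sense();print(r,"depth",(p-s["tool_pos"])@n,"dF",s["contact_force"]-f0,s["clock"])
    manip.servo_line(p+n*.05,speed=.1)
press([.4299,.3492,.0470])
press([.4509,.2153,.0470])
E
python3 press.py
```

```text
False depth 0.00891734270217353 dF [-0.6092  0.2077 -0.8454] 8.1167
False depth 0.008920710244906519 dF [-0.6636 -1.6633  0.1184] 11.7667
```

No contact was felt at 9 mm depth. I'll go back to the round key and look while the tool is there.

```bash
sed -i '/^press(\[/d' press.py; python3 - <<'E'
from press import *
p=np.array([.4299,.3492,.0470])
manip.movep(p+n*.05,q);manip.servo_line(p-n*.006,speed=.06);manip.pause(.3)
s=manip.sense();print(s["tool_pos"],p-n*.006,s["contact_force"])
f=grab("side");u,v=map(int,pix(f,p));print(u,v,pix(f,s["tool_pos"]))
c=lambda f,u,v,d,k:cv2.resize(f["image"][max(v-d,0):v+d,u-d:u+d],(k,k),interpolation=2)
g=grab("scene");u2,v2=map(int,pix(g,p))
w=grab("wrist");uw,vw=map(int,pix(w,p));print(uw,vw)
cv2.imwrite("pics/pr.png",np.hstack([c(f,u,v,45,400),c(g,u2,v2,45,400)])[...,::-1])
E
```

```text
[0.431  0.3495 0.0413] [0.4309 0.3494 0.0411] [ 0.1431  0.2289 -0.1133]
280 291 (np.float64(280.2108565823837), np.float64(292.77823903476326))
255 235
```

View pics/pr.png

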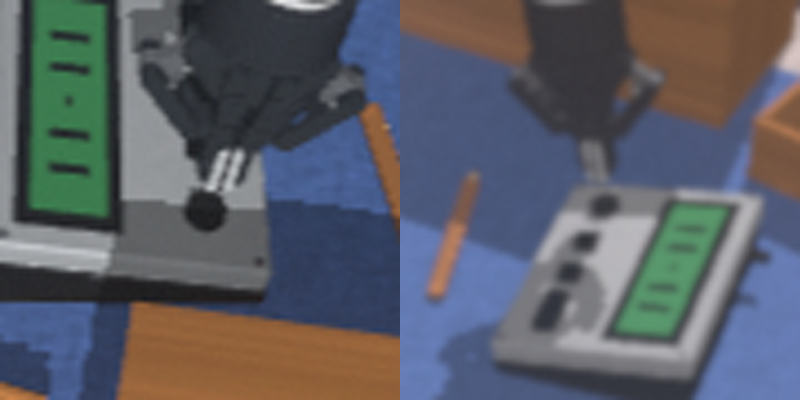

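In both crops the fingertips stop about 10 mm above the key: tip (215,190) against key (205,212) on the left, and tip (597,178) against key (603,207) on the right. So the shut fingertips end short of the nominal TCP. I'll continue down in steps while watching the force.

```bash
cat >> press.py <<'E'
def down_press(p,d0,d1=.034,F=9):
    p=np.array(p);s0=manip.sense()["contact_force"]
    for d in np.arange(d0,d1,.0015):
        r=manip.servo_line(p-n*d,speed=.02,force_limit=F);s=manip.sense();df=(s["contact_force"]-s0)@n
        print(round(d,4),r,round(df,2),round((p-s["tool_pos"])@n,4))
        if r or df>F:break
    manip.pause(.15);s=manip.sense();print("held",(s["contact_force"]-s0)@n,s["clock"])
E
python3 - <<'E'
from press import *
down_press([.4299,.3492,.0470],.0075)
E
```

```text
0.0075 False 0.48 0.0076
0.009 False 0.74 0.0092
0.0105 False -0.1 0.0106
0.012 False 0.01 0.0121
0.0135 False -0.23 0.0136
0.015 False -0.4 0.0151
0.0165 False 0.46 0.0166
0.018 False 0.85 0.0181
0.0195 False 0.88 0.0196
0.021 False -0.36 0.0211
0.0225 False 0.85 0.0226
0.024 False -0.23 0.0241
0.0255 False 1.34 0.0256
0.027 False 0.74 0.0271
0.0285 False -0.16 0.0286
0.03 False 1.69 0.0299
0.0315 False 2.96 0.0315
0.033 False 4.71 0.033
held 3.8867997226902222 19.2917
```

```bash
python3 - <<'E'
from press import *
p=np.array([.4299,.3492,.0470])
r=manip.servo_line(p-n*.0375,speed=.01,force_limit=10);manip.pause(.15)
s=manip.sense();print(r,s["contact_force"]@n,(p-s["tool_pos"])@n,s["clock"],s["opening"])
f=grab("side");g=grab("scene")
c=lambda f,d,k:(lambda u,v:cv2.resize(f["image"][v-d:v+d,u-d:u+d],(k,k),interpolation=2))(*map(int,pix(f,p)))
cv2.imwrite("pics/pr2.png",np.hstack([c(f,30,400),c(g,30,400)])[...,::-1])
# tip height from depth: points near tool axis
for fr in (f,g):
    P=cloud(fr);d=P-p;a=d@n;lat=np.linalg.norm(d-a[...,None]*n,axis=-1)
    im=fr["image"].min(-1);k=(lat<.025)&(a>-.01)&(a<.06)&(im>140);print(np.percentile(a[k],[0,5,50,95]) if k.any() else None, k.sum(), np.median(P[k],0) if k.any() else 0)
E
```

```text
True 9.466080053381686 0.034799377353968396 19.775 0.00029225124645516107
[-0.0099 -0.0089  0.0137  0.0293] 36 [0.4277 0.3594 0.0606]
[-0.0091 -0.009  -0.0064 -0.004 ] 12 [0.4475 0.3376 0.0425]
```

View pics/pr2.png

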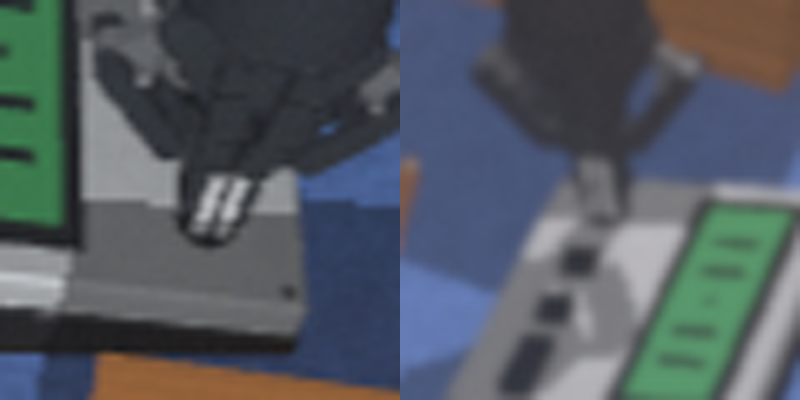

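The fingers now sit on the round key. The force rose along the key's spring and then went hard at 9.5 N, so the key is fully down. The physical shut fingertip is therefore about 29 mm short of the reported TCP. I'll press the bar key with that offset, then measure the fingers with the wrist camera.

```bash
python3 - <<'E'
from press import *
p0=np.array([.4299,.3492,.0470]);p=np.array([.4509,.2153,.0470])
manip.servo_line(p0+n*.01,speed=.1);manip.servo_line(p+n*.01,speed=.15)
manip.servo_line(p-n*.022,speed=.08);manip.pause(.2);f0=manip.sense()["contact_force"]
r=manip.servo_line(p-n*.041,speed=.015,force_limit=10);manip.pause(.15)
s=manip.sense();print(r,(s["contact_force"]-f0)@n,(p-s["tool_pos"])@n,s["clock"])
f=grab("side");g=grab("scene")
c=lambda f,d,k:(lambda u,v:cv2.resize(f["image"][v-d:v+d,u-d:u+d],(k,k),interpolation=2))(*map(int,pix(f,p)))
cv2.imwrite("pics/pr3.png",np.hstack([c(f,30,400),c(g,30,400)])[...,::-1])
manip.servo_line(p+n*.06,speed=.15)
def tip():
    f=manip.grab_frame("wrist");P=cloud({**f,"cam_to_world":f["T_tool_cam"]})
    k=(P[...,2]>-.12)&(P[...,2]<.02)&(np.abs(P[...,0])<.04)&(np.abs(P[...,1])<.07)
    for s in(-1,1):
        Q=P[k&(P[...,1]*s>0)&(np.abs(P[...,1])<.06)]
        print(s,len(Q),"zmax",np.percentile(Q[:,2],[90,99,100]),"x near end",np.percentile(Q[Q[:,2]>Q[:,2].max()-.006][:,0],[0,100]),"y",np.percentile(Q[Q[:,2]>Q[:,2].max()-.006][:,1],[0,100]))
tip();manip.grip(.085);tip();print(manip.sense()["clock"])
E
```

```text
True 9.063675681503923 0.03477598995034122 23.2833
-1 16210 zmax [-0.0767 -0.0423 -0.0339] x near end [0.0068 0.012 ] y [-0.0128 -0.0001]
1 16192 zmax [-0.0767 -0.0422 -0.0333] x near end [0.0067 0.0119] y [0.0004 0.0125]
-1 11601 zmax [-0.065  -0.0475 -0.0419] x near end [-0.0104  0.0117] y [-0.0488 -0.042 ]
1 11495 zmax [-0.0649 -0.0475 -0.0424] x near end [-0.0103  0.0117] y [0.0422 0.0492]
25.05
```

View pics/pr3.png

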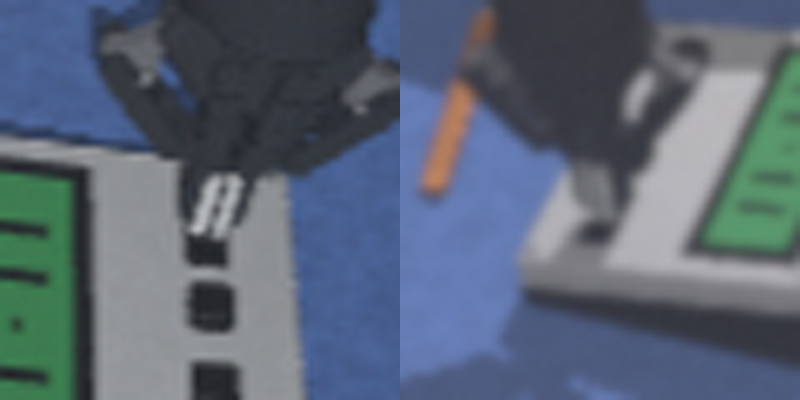

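The bar key also went down to a hard end at 9.1 N, at the same 34.8 mm depth. The wrist depth puts the fingertips at tool z of about -0.03 m shut and -0.042 m open. I'll use those, so the TCP is commanded about 30 mm deeper. Next is the rail, with one close look and then the grasp.

```bash
python3 - <<'E'
from h import *
np.set_printoptions(precision=4,suppress=True)
yaw=np.radians(-10.8);q=down(yaw+np.pi)
manip.movep([.58,-.455,.30],q);manip.pause(.2)
f=grab("wrist");save("wr",f);P=cloud(f)
hsv=cv2.cvtColor(f["image"],cv2.COLOR_RGB2HSV)
m=(P[...,2]>.016)&(P[...,2]<.028)&(P[...,1]<-.37)&(P[...,1]>-.52)&(P[...,0]>.33)&(P[...,0]<.56)&(hsv[...,1]>60)&(hsv[...,0]<30)
Q=P[m];print(m.sum(),cv2.minAreaRect((Q[:,:2]*1000).astype(np.float32)),np.median(Q[:,2]))
m2=(P[...,2]>.010)&(P[...,2]<.028)&(P[...,1]<-.37)&(P[...,1]>-.52)&(P[...,0]>.33)&(P[...,0]<.6)&(hsv[...,1]>60)&(hsv[...,0]<30)
print(cv2.minAreaRect((P[m2][:,:2]*1000).astype(np.float32)))
for z in(.05,-.026):print(manip.ik([.42,-.43,z],q))
print(manip.ik([.5,-.02,-.014],down(np.radians(185.25))),manip.sense()["clock"])
E
```

```text
4193 ((470.34832763671875, -438.83233642578125), (43.589508056640625, 183.86085510253906), 78.96409606933594) 0.022477047277717654
((474.12506103515625, -439.56890869140625), (43.589508056640625, 191.55662536621094), 78.96409606933594)
[-0.7972  0.4517 -0.0961  1.023   0.     -0.6087]
[-0.7972  0.5235 -0.1941  0.8531  0.     -0.6087]
[-0.04    0.3703 -0.4324  0.7681  0.     -0.1316] 27.8167
```

View pics/wr.png

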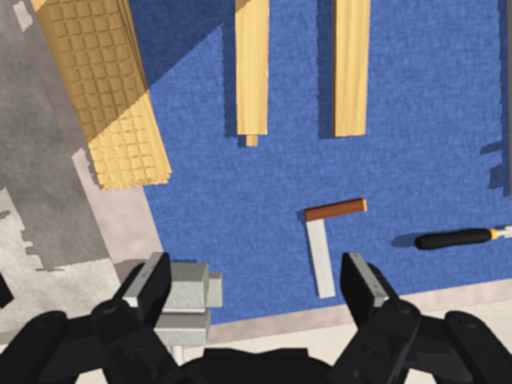

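The rail lies at columns 237-268, with its shoulder at row 134 and tongue at (252,140). The strip is to its right. I'll measure the shoulder, then grasp 130 mm behind it.

```bash
python3 - <<'E'
from h import *
np.set_printoptions(precision=4,suppress=True)
yaw=np.radians(-11.0);q=down(yaw+np.pi);ax=np.array([np.cos(yaw),np.sin(yaw)]);ay=np.array([-ax[1],ax[0]])
f=grab("wrist");P=cloud(f)
m=(P[...,2]>.0195)&(P[...,2]<.028)&(P[...,1]<-.37)&(P[...,1]>-.52)&(P[...,0]>.33)&(P[...,0]<.6)
Q=P[m][:,:2];t=Q@ax;w=Q@ay;sh=np.percentile(t,99.8);wc=(np.percentile(w,1)+np.percentile(w,99))/2
S=sh*ax+wc*ay;print("shoulder",S,"width",np.ptp(w),"start",t.min()-sh)
g=S-.130*ax
manip.movep([*g,.06],q);print(manip.servo_line([*g,-.026],speed=.08,force_limit=15))
manip.grip(.03,80);s=manip.sense();print(s["opening"],s["contact_force"],s["tool_pos"])
manip.servo_line([*g,.07],speed=.1);manip.pause(.2)
s=manip.sense();print(s["opening"],s["contact_force"],s["clock"])
a=grab("side");Pa=cloud(a)
mm=(Pa[...,2]>.06)&(Pa[...,0]>.3)&(Pa[...,0]<.62)&(Pa[...,1]<-.36)&(Pa[...,1]>-.52)
save("held",a)
cv2.imwrite("pics/heldc.png",cv2.resize(a["image"][60:200,180:360],None,fx=4,fy=4,interpolation=2)[...,::-1])
E
```

```text
shoulder [ 0.5496 -0.4539] width 0.0440493655496107 start -0.17247205846322805
False
0.042657238801965314 [-1.4797  0.1358  6.107 ] [ 0.4223 -0.4295 -0.0253]
0.042414879195251505 [-1.3556  0.6387 -1.489 ] 31.975
```

View pics/heldc.png

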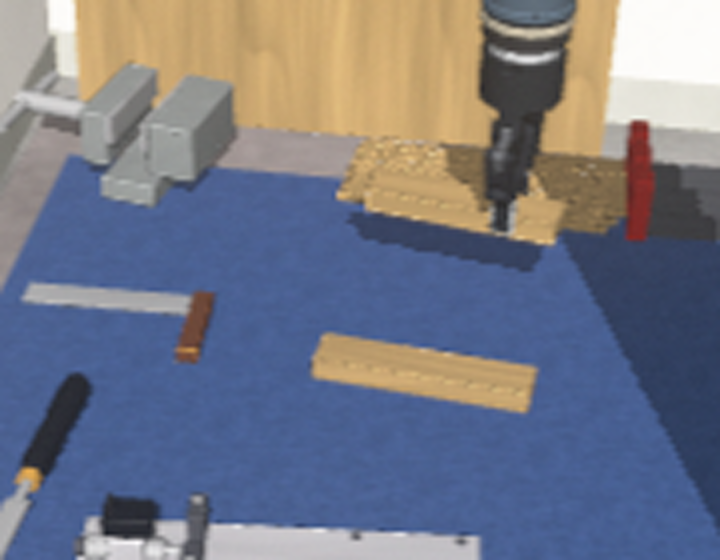

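The rail is held level, at crop (470,205), with 42.5 mm opening and about 1.5 N of weight. I'll carry it to the gauge and lower it with the shoulder 65 mm short of the stop.

```bash
cat > g.py <<'E'
from h import *
np.set_printoptions(precision=4,suppress=True)
gy=np.radians(5.25);C=np.array([.5693,-.0147]);gx=np.array([np.cos(gy),np.sin(gy)]);gyv=np.array([-gx[1],gx[0]])
stop=C+.06*gx;q=down(gy+np.pi)
def tcp(short,z): return [*(stop-(short+.130)*gx),z]
def railtop():  # shoulder and axis in gauge coordinates, from each fixed camera
    for nme in("scene","side"):
        f=grab(nme);P=cloud(f);d=P[...,:2]-stop;x=d@gx;y=d@gyv;hsv=cv2.cvtColor(f["image"],cv2.COLOR_RGB2HSV)
        m=(P[...,2]>.028)&(P[...,2]<.042)&(x<.0)&(x>-.3)&(abs(y)<.045)&(hsv[...,1]>60)&(hsv[...,0]<30)
        Q=np.stack([x[m],y[m]],1)*1000;print(nme,m.sum(),cv2.minAreaRect(Q.astype(np.float32)),"front",np.percentile(Q[:,0],99),"z",np.median(P[m][:,2]))
E
python3 - <<'E'
from g import *
s=manip.sense();p=s["tool_pos"]
manip.movep([.40,-.25,.12],q);manip.movep(tcp(.065,.06),q)
manip.servo_line(tcp(.065,-.005),speed=.08);manip.pause(.2)
r=manip.servo_line(tcp(.065,-.0135),speed=.015,force_limit=6);s=manip.sense();print(r,s["tool_pos"],tcp(.065,-.0135),s["contact_force"],s["clock"])
railtop()
f=grab("wrist");a=grab("scene");save("bedw",f)
u,v=map(int,pix(a,[*stop,.03]))
cv2.imwrite("pics/bed.png",cv2.resize(a["image"][v-60:v+50,u-100:u+40],None,fx=5,fy=5,interpolation=2)[...,::-1])
E
```

```text
True [ 0.4347 -0.027  -0.0133] [np.float64(0.43486633477742065), np.float64(-0.027052718519559323), -0.0135] [0.1944 0.4059 4.7691] 35.4417
scene 511 ((-143.5640106201172, -0.06995964050292969), (50.74436569213867, 194.9032745361328), 89.4989242553711) front -53.5071537234538 z 0.03462524318099369
side 478 ((-146.6392059326172, 2.8447799682617188), (51.05588150024414, 191.79876708984375), 89.5323715209961) front -64.60204200264943 z 0.032254386961590165
```

View pics/bed.png

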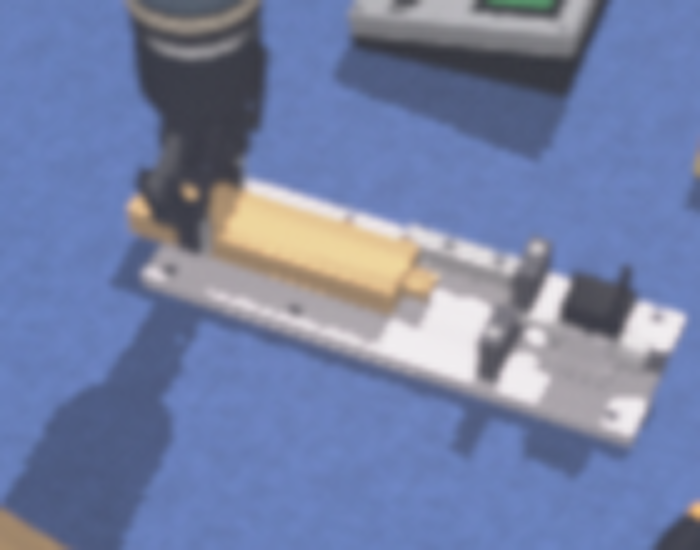

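The rail lies flat on the bed, with its tongue at (420,285) in line with the slot at (505,310), square to within about 0.5° and centred to about 3 mm. I'll slide it in under force guard.

```bash
python3 - <<'E'
from g import *
z=-.0128
print(manip.servo_line(tcp(.026,z),speed=.05,force_limit=15));manip.pause(.2);f0=manip.sense()["contact_force"]
r=manip.servo_line(tcp(-.012,z),speed=.015,force_limit=24);s=manip.sense()
print(r,"short",(stop-s["tool_pos"][:2])@gx-.13,"F",(s["contact_force"]-f0),(s["contact_force"]-f0)[:2]@gx)
manip.pause(.6);s=manip.sense();print("F",s["contact_force"]-f0,(s["contact_force"]-f0)[:2]@gx,s["moment"],s["opening"],s["clock"])
railtop()
a=grab("scene");b=grab("side");u,v=map(int,pix(a,[*stop,.03]));i=cv2.resize(a["image"][v-40:v+40,u-50:u+30],(400,400),interpolation=2)
u,v=map(int,pix(b,[*stop,.03]));j=cv2.resize(b["image"][v-40:v+40,u-30:u+50],(400,400),interpolation=2)
cv2.imwrite("pics/home.png",np.hstack([i,j])[...,::-1])
E
```

```text
True
True short 0.06558006903247826 F [-0.1157  0.0954 -0.0115] -0.10646581622635753
F [-0.132  -0.8577 -0.9791] -0.20997382920768987 [ 0.0358 -0.0194  0.0475] 0.0424390772722752 37.75
scene 504 ((-142.84324645996094, -1.4182910919189453), (48.506202697753906, 192.89688110351562), 89.25155639648438) front -53.7944807677676 z 0.03447982054056986
side 491 ((-145.33969116210938, 1.510833740234375), (51.956661224365234, 194.1005096435547), 89.2646713256836) front -60.723576933883585 z 0.03224684495616925
```

View pics/home.png

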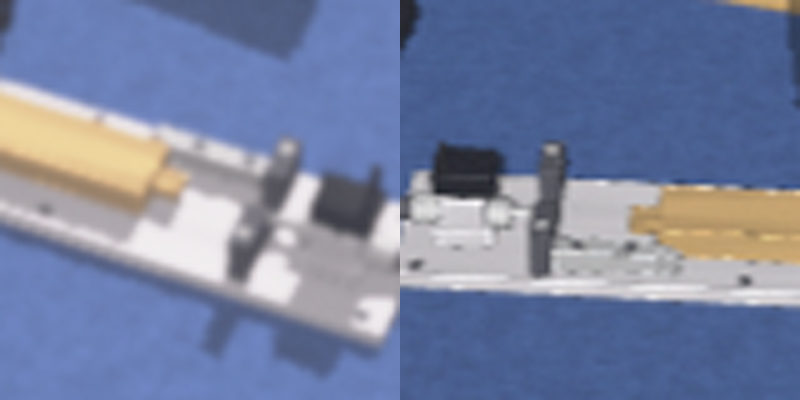

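The slide stopped at once. The rail is still about 65 mm short, although the cameras show nothing in front of it, at (175,185) left and (645,215) right. I'll lift it slightly and see what the force does in small steps.

```bash
python3 - <<'E'
from g import *
def rep(t): s=manip.sense();d=s["tool_pos"];print(t,"short",round((stop-d[:2])@gx-.13,4),"z",round(d[2],4),"F",s["contact_force"],round(s["clock"],2))
rep("now");z=-.0108
print(manip.servo_line(tcp(.0655,z),speed=.02));rep("lift")
for sh in(.064,.062,.058,.052):
    r=manip.servo_line(tcp(sh,z),speed=.02,force_limit=25);rep(r)
    if r:break
E
```

```text
now short 0.0656 z -0.0133 F [-0.9223 -0.6548  5.1206] 37.95
False
lift short 0.0656 z -0.0109 F [ 1.056   0.6815 -0.7742] 38.24
False short 0.064 z -0.0109 F [-0.3074  0.6092  0.0969] 38.49
False short 0.0618 z -0.0108 F [ 0.2622 -0.5047 -1.3248] 38.74
False short 0.0579 z -0.0108 F [-0.1805 -0.2903 -1.606 ] 39.09
False short 0.0519 z -0.0108 F [-0.4309 -0.2146 -0.8226] 39.54
```

Lifted 2.4 mm, it moves freely, so it had been binding on the bed. I'll slide it just above the bed, about 0.7 mm up, with the same guard.

```bash
python3 - <<'E'
from g import *
z=-.0126
def rep(t,f0=np.zeros(3)): s=manip.sense();d=s["tool_pos"];F=s["contact_force"]-f0;print(t,"short",round((stop-d[:2])@gx-.13,4),"z",round(d[2],4),"F",F,round(F[:2]@gx,2),round(s["clock"],2))
r=manip.servo_line(tcp(.026,z),speed=.05,force_limit=18);rep(r)
if not r:
    manip.pause(.2);f0=manip.sense()["contact_force"]
    r=manip.servo_line(tcp(-.012,z),speed=.015,force_limit=24);rep(r,f0)
    manip.pause(.6);rep("hold",f0)
railtop()
a=grab("scene");b=grab("side");u,v=map(int,pix(a,[*stop,.03]));i=cv2.resize(a["image"][v-40:v+40,u-50:u+30],(400,400),interpolation=2)
u,v=map(int,pix(b,[*stop,.03]));j=cv2.resize(b["image"][v-40:v+40,u-30:u+50],(400,400),interpolation=2)
cv2.imwrite("pics/home2.png",np.hstack([i,j])[...,::-1])
E
```

```text
False short 0.0256 z -0.0126 F [1.2292 0.0676 0.624 ] 1.23 40.22
True short 0.0126 z -0.0133 F [-3.0211 -1.0877  3.8322] -3.11 41.75
hold short 0.0126 z -0.0133 F [-2.1493 -0.623   5.0136] -2.2 42.35
scene 520 ((-95.5868148803711, -1.8374252319335938), (186.68157958984375, 45.67032241821289), 0.3130236268043518) front -8.977533292119727 z 0.03466102573885488
side 476 ((-95.91065979003906, 2.8604888916015625), (53.708858489990234, 188.2481231689453), 87.36068725585938) front -10.60348661673152 z 0.03223143852303301
```

```bash
python3 - <<'E'
from g import *
z=-.0112
def rep(t,f0=np.zeros(3)): s=manip.sense();d=s["tool_pos"];F=s["contact_force"]-f0;print(t,"short",round((stop-d[:2])@gx-.13,4),"z",round(d[2],4),"F",F,round(F[:2]@gx,2),round(s["clock"],2));return F[:2]@gx
manip.servo_line(tcp(.0126,z),speed=.02);rep("lift")
for sh in np.arange(.011,-.008,-.0015):
    r=manip.servo_line(tcp(sh,z),speed=.012,force_limit=20);F=rep(r)
    if r or F<-20:break
manip.pause(.3);rep("hold")
railtop()
a=grab("scene");b=grab("side");u,v=map(int,pix(a,[*stop,.03]));i=cv2.resize(a["image"][v-40:v+40,u-50:u+30],(400,400),interpolation=2)
u,v=map(int,pix(b,[*stop,.03]));j=cv2.resize(b["image"][v-40:v+40,u-30:u+50],(400,400),interpolation=2)
cv2.imwrite("pics/home3.png",np.hstack([i,j])[...,::-1])
E
```

```text
lift short 0.014 z -0.0115 F [-5.4251 -1.2089  1.3819] -5.51 42.84
False short 0.0126 z -0.0116 F [-5.2962 -1.2921  1.5535] -5.39 43.12
False short 0.0113 z -0.0117 F [-6.716  -1.7429  1.1088] -6.85 43.4
False short 0.01 z -0.0117 F [-7.0231 -1.1852  2.4403] -7.1 43.67
False short 0.0087 z -0.0118 F [-7.229  -1.4739  2.5103] -7.33 43.95
False short 0.0073 z -0.0118 F [-7.4667 -1.2506  3.144 ] -7.55 44.23
False short 0.006 z -0.0118 F [-7.8453 -1.3679  2.517 ] -7.94 44.5
False short 0.0047 z -0.0119 F [-7.9975 -1.1895  2.3967] -8.07 44.77
False short 0.0033 z -0.0119 F [-10.08    -1.7582   2.7814] -10.2 45.05
False short 0.0029 z -0.0121 F [-11.5589  -2.0817   4.0672] -11.7 45.33
False short 0.0029 z -0.0124 F [-14.2132  -2.5462   4.7894] -14.39 45.6
False short 0.003 z -0.0128 F [-19.9994  -3.5319   6.2901] -20.24 45.88
hold short 0.003 z -0.0127 F [-19.3861  -4.106    5.7917] -19.68 46.17
scene 511 ((-88.57138061523438, -1.1593055725097656), (177.1846466064453, 47.069454193115234), 0.0802101120352745) front -2.1640401068658943 z 0.03474108543911436
side 471 ((-88.62796783447266, 2.8491764068603516), (176.4210968017578, 52.1424560546875), 0.7190994024276733) front -2.0777251306765665 z 0.03261292609563238
```

View pics/home3.png

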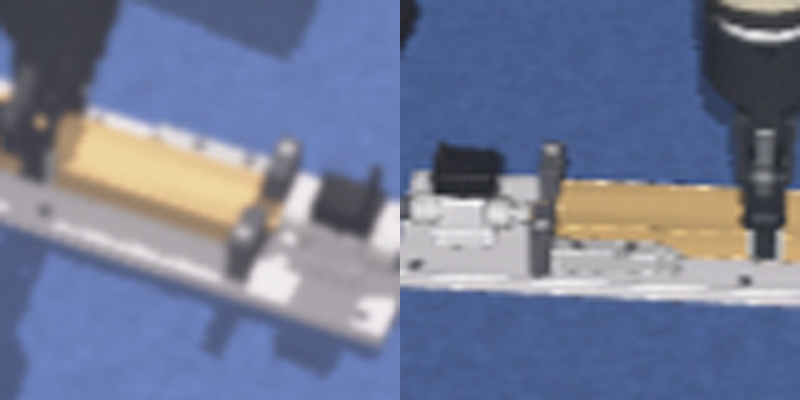

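In both views the shoulders meet the blocks and the tongue is in the slot. The travel went hard at 2.9 mm nominal, and the push is holding at about 20 N, of which about 9 N is the spring. I'll hold, check for steadiness and hand in.

```bash
python3 - <<'E'
from g import *
for i in range(3):
    manip.pause(.5);s=manip.sense();print(s["contact_force"],s["tool_pos"],s["opening"],s["clock"])
F=-s["contact_force"][:2]@gx
if 16<F<30: manip.close_job();print("closed")
E
```

```text
[-19.6682  -3.0342   6.0842] [ 0.4966 -0.0212 -0.0127] 0.04217257474945024 46.875
[-20.5016  -3.6567   6.5792] [ 0.4966 -0.0212 -0.0128] 0.041831321589391256 47.375
[-19.4119  -3.942    6.297 ] [ 0.4966 -0.0211 -0.0127] 0.04206471718299325 47.875
the job is handed in; nothing more can be done
closed
```

The job is handed in at 47.9 s, with the gripper still holding the tongued rail against the stop. No verdict is reported, so what follows is from my own checks.

**Keys:** I pressed the round key first, then the bar key with the probe still free. Both went down to a hard end, at about 9 N. My first press at each key stopped short of it, because the shut fingertips end about 29 mm short of the reported TCP. I corrected for this from then on.

**Rail:** I gripped it 130 mm behind its shoulder, set it on the bed and slid it tongue first. The first slide stopped at once and a second stopped about 10 mm short, apparently because the rail was binding on the bed. I lifted it 1 to 2 mm and moved in small steps until the travel stopped hard.

**Last checks:**
- **Push and grip:** the push held steady at about 20 N for 1.5 s, which is roughly 9 N of probe spring and 10 N on the stop. The finger opening stayed at 42 mm and the arm did not move.
- **Seating:** the pictures show the shoulders on both blocks and the tongue in the slot. The rail was square within about 0.7° and about 3 mm or less off centre.
- **Disagreement:** the cameras put the shoulder about 2 mm short of my estimate of the stop. That is within camera calibration, and the hard force rise says it is seated.
- **Not checked:** I had no direct reading of probe travel, key travel or the stop contact force. I saw nothing disturbed in the pictures, but did not measure the other things on the bench at the end.

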